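# Make up the laundry carrier and hold it out to the washing machine

### The arm

A 6-joint arm with a two-finger parallel gripper is mounted at the origin on the work surface. World frame = base frame: x ahead of the robot, y to its left, z up, the work surface at z = 0. Lengths are in m, angles in rad, forces in N, time in s.
With the tool pointing down it reaches from about 0.35 to 0.975 m from the base axis. Payload 7.1 kg.
Tool frame: the origin (TCP) lies midway between the tips of the shut fingers; the grasp point (between the pads) lies 19 mm behind it; z points along the fingers, y is the direction in which the jaws open and shut (so a half turn about z gives the same grasp; the last joint's range is limited). The gripper opens to 88 mm and grips with 3 to 60 N. Pads are 20 mm wide; open, the fingers measure 115 mm over their backs; the gripper's body (75 mm by 178 mm) begins 61 mm behind the grasp point.
Start: joints at [1.198, 0.423, 1.63, -0, 1.089, -0.019], TCP at [0.217, 0.586, 0.223] pointing down, gripper open.
Joint ranges: [-3, 3], [-0.9, 2.11], [0.09, 2.58], [-1.31, 4.45], [0.11, 2.69], [-2.54, 2.54]. Speed limits (rad/s): [2.39, 2.39, 3.01, 3.14, 3.14, 3.14].

### API

Orientations are given as a unit quaternion [x, y, z, w].
In Python, from bench import arm gives the robot as it stands.
- The arm moves only by the tool apply_moves, never from a script. Its arguments are lists of equal length, an entry for each row: "offset": the shift along the tool's x, y, z in mm, a list of three; "twist": the turn, a rotation vector about the tool's x, y, z in degrees, a list of three; "gripper": the opening, from -1 (shut) to 1 (fully open). A call has 1 to 8 rows; each row shifts and turns the commanded pose from where the row before left it, along the tool's axes as they then stand; what a row does not reach is not made up. A row lasts 1/10 s, in which the tool goes at most 50 mm and 8.59 degrees, less where a joint would pass 70% of its speed; a pose out of reach is approached as far as the arm can. A call is refused whole if a number of a shift passes 50 or a number of a turn 8.59, either way. A call with a gripper value outside its range is refused whole. The fingers move at their own pace and stop on an object; the grip force is fixed at half the most. Time passes only in rows, so rows that do not move let the fingers close. It gives the time, the measured TCP pose, the force and the opening at its end, in the units of the state.
- arm.observe(): the state, without advancing time (a new reading comes with each control period).
- arm.capture(name): name is "side" or "top"; returns a dict with "image" (480x640x3 uint8, blue, green, red), "K" (3x3 intrinsics, pixels), "R" (3x3) and "t" (3): a world point X has camera coordinates R X + t. Camera axes: x right, y down, z forward; pixel columns grow to the right and rows downward; lengths in m; the calibration is good to about 2 mm. A picture is of the moment at which its call begins. There is no depth.
- arm.close_job(): hands the job in, once; it reports no verdict.
The state is a dict: "time_s": time; "joint_pos": joint angles; "joint_velocities": joint speeds; "joint_efforts": joint torques, N m; "eef_pos": TCP position; "orientation": TCP orientation; "wrist_force": force on the tool from outside, world axes, zero at the start; "wrist_torque": the same for the moment, N m; "grip_width": finger opening in m.
Only numpy, scipy, OpenCV 4.12 (cv2) and the standard library are available. Lean on these libraries where they do the work, as an engineer would, in place of code of your own. Each camera call takes 0.05 s, during which the arm holds its last target. There are 200 camera calls.

### The job

Take the wooden stain brush that leans in the open peg box and stand it upright, bristles up, in the round cup on the rim of the aluminium laundry carrier. Then pick the carrier up by its wooden grip, lift it about 10 cm off the shelf, and only then turn it gently a quarter turn, so that the cup with the brush is square on to the washing machine on the robot's left, keeping the dish level and the loose ball in its middle. Finish while still holding the carrier there, steady in the air and touching nothing else, with the other things on the shelf left where they were.

Things in the scene. Friction and masses are not known exactly. Their poses are not given: they have to be found in the camera images.
- carrier: Loose laundry carrier, 0.4 kg: dished aluminium plate 192 mm across, rim 32 mm high, foot 90 mm across; an 8 mm rod arch over it in the carrier's y-z plane bears a wooden grip; a cup is riveted outside the rim on the carrier's -x side (at the start roughly towards the robot base). Origin: centre of the underside, z up. The dish slopes 10 deg up from its middle, so the unshaken ball stays there.
- carrier_grip (a point): Centre of the carrier's wooden grip: a flat-sided bar 18 mm wide (carrier x), 22 mm high and 92 mm long (carrier y), centre 165 mm above the carrier's underside and straight over the dish's middle. Axes as the carrier's. Free space below the bar down to the ball.
- cup_floor (a point): Centre of the cup's inner floor, at -116 mm on the carrier's x and 7 mm above its underside. The cup is 34 mm wide inside, 40 mm outside, and its rim is 82 mm above this point. Axes as the carrier's.
- dish_mid (a point): The point in the carrier where the ball's centre lies when the ball rests in the middle of the dish (on the dish's axis, 35 mm above the carrier's underside).
- ball_center (a point): Centre of the loose grey plastic laundry ball, 56 mm across, 60 g, which starts at rest in the middle of the dish. Its axes mean nothing.
- brush: Loose wooden stain brush, 185 mm long, 50 g. Origin: centre of the foot (plain handle end); z from foot to head, +x the bristle side. Handle 18 mm (y) by 12 mm (x); the head, its last 58 mm, is 22 mm wide (y) and runs from -6 to +19 mm in x with the bristles. At the start the foot is down in the peg box and it leans 35 deg over the near rim, head up towards the robot side, bristles on top.
- brush_mid (a point): A point on the brush's handle axis half-way along it, 92.5 mm from the foot. Axes as the brush's.
- brush_head (a point): Centre of the brush's head back, 156 mm from the foot and 29 mm below its upper end. Axes as the brush's. At the start some 46 mm of the brush lies between this point and the box's rim.
- brush_foot (a point): Centre of the foot end face of the brush. Axes as the brush's.
- pegbox: Clear plastic peg box, fixed to the shelf, 75 mm (x) by 180 mm (y) by 88 mm high, walls 3 mm, open on top, wooden pegs in its +y half; its clear flap, hinged along the +x top edge, stands open behind. Origin: centre of its underside; the brush leans over its -x (near) rim, in the -y half, with its foot in the far lower corner.
- machine_side (a point): A point on the shelf's top, 0.44 m in front of the side panel of the white front-loading washing machine (0.58 by 0.60 m, 0.85 m high), which stands on the floor to the left of the shelf (robot's +y). z up; its y axis points straight at the machine, square to that panel, its x along the panel towards the machine's door. Square on: the line from the dish's middle to the cup runs along this +y.
- sleeve_board: Bystander: a wooden sleeve board on its stand, loose, 420 mm long, 100 mm wide, 130 mm high, beyond the work. Origin: underside, near its middle.
- hook_tray: Bystander: a silver aluminium tray of metal hooks, loose, 150 by 200 mm, 28 mm high, on the left. Origin: centre of its underside.
- scoop: Bystander: a grey plastic laundry scoop, loose, bowl 85 by 68 by 48 mm with a 95 mm flat handle along its -x, on the left near the robot. Origin: centre of the bowl's underside.
There are look-alikes about, which are no part of the job. Of the things like the part that bears ball_center, leave any that is red; of the rest the larger one is meant. There is more than one size of the brush; the one meant has the size given above.

How it is judged:
By the outcome, as a careful person would: the job done as asked, in the order asked, and still so for the second after the job is handed in, while the arm keeps its last pose, push and grip.
It also fails if it takes over 72 s, if anything falls off the work surface, if the arm or the gripper's body presses on something with over 40 N, if the wrist force passes 120 N, or if a joint passes its speed limit or range.

## Working session

There is one attempt and no reset: what is moved stays moved. The work goes in short steps, Python scripts to look and compute and a tool call to move; the robot and the scene stay as the last step left them, time stands still between calls to the robot, and variables do not carry over. Pictures are saved under pics/ and viewed, about 8 in all and at most 12, crops included, and the job is handed in when it is done.

Besides the shell and the picture viewer there is one more tool, called after ">>>" in YAML: its name, and indented under it one key for each argument. apply_moves: Moves the arm, as the interface text tells. Its arguments: {"type":"object","properties":{"offset":{"type":"array","items":{"type":"array","items":{"type":"number"}}},"twist":{"type":"array","items":{"type":"array","items":{"type":"number"}}},"gripper":{"type":"array","items":{"type":"number"}}},"required":["offset","twist","gripper"]}

```bash
mkdir -p pics; ls; python3 - <<'E'
from bench import arm
import cv2,numpy as np
print(arm.observe())
for n in("side","top"):
    c=arm.capture(n);cv2.imwrite(f"pics/{n}0.png",c["image"]);np.savez(f"{n}.npz",K=c["K"],R=c["R"],t=c["t"]);print(n,c["K"].tolist(),(-c["R"].T@c["t"]).round(3),c["R"].round(3).tolist())
E
```

```text
pics
{'time_s': 0.0, 'joint_pos': array([ 1.19799297e+00,  4.23881694e-01,  1.63071891e+00, -2.29220849e-05,
        1.08860974e+00, -1.89843801e-02]), 'joint_velocities': array([-0.00158859,  0.00179062,  0.00089114, -0.00023232,  0.00076563,
       -0.0013196 ]), 'joint_efforts': array([ 1.17805761e-03, -5.44613564e+01, -2.73663765e+01,  6.43270416e-02,
        2.28646304e-02, -8.71468478e-05]), 'eef_pos': array([0.21631162, 0.58575145, 0.22186485]), 'orientation': array([ 1.75982846e-01,  9.84392901e-01, -7.95351483e-04, -1.47480620e-04]), 'wrist_force': array([ 0.26527213, -0.1840723 , -0.07017389]), 'wrist_torque': array([-0.01671096,  0.0405262 ,  0.0008998 ]), 'grip_width': 0.08791926803312926}
side [[587.2635165142408, 0.0, 327.3656896001504], [0.0, 587.2635165142408, 218.8312866559987], [0.0, 0.0, 1.0]] [-0.02   1.225  1.191] [[-0.886, -0.464, 0.019], [-0.301, 0.542, -0.784], [0.353, -0.7, -0.62]]
top [[556.8030378157777, 0.0, 316.5523017314309], [0.0, 556.8030378157777, 236.76274795653057], [0.0, 0.0, 1.0]] [0.317 0.051 1.404] [[0.007, -1.0, 0.007], [-0.981, -0.009, -0.193], [0.193, -0.005, -0.981]]
```

View pics/side0.png

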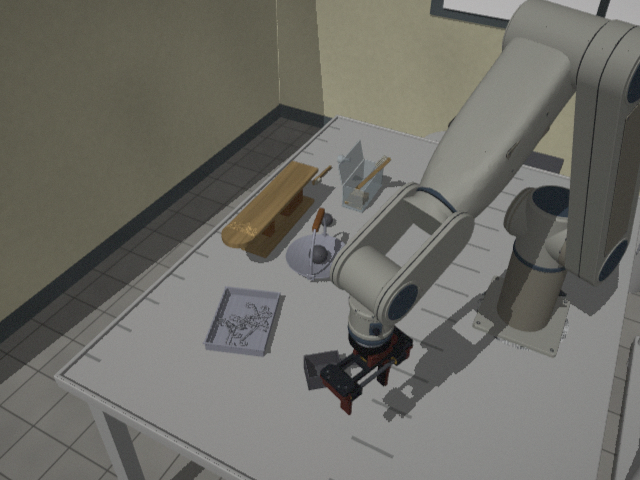

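View pics/top0.png

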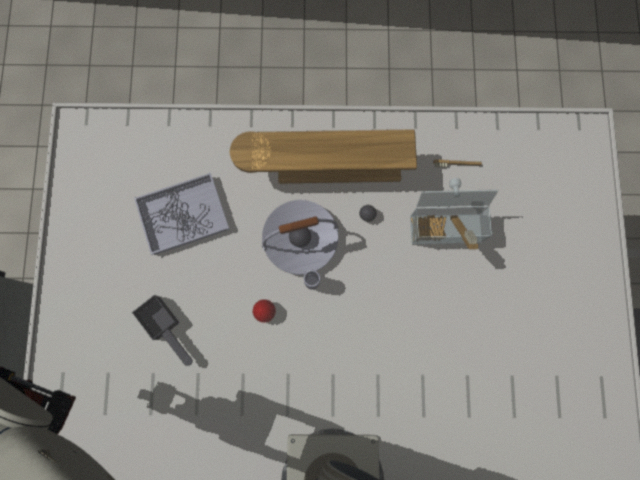

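Top view: carrier dish at (300,237), cup (312,279), grip (298,226); box (451,225) with brush (465,232). Look-alikes are a dark ball (368,213), a red ball (263,311) and a second brush at (460,162). I'll enlarge to confirm these and look for the machine at the left edge.

```bash
python3 - <<'E'
import cv2,numpy as np
t=cv2.imread("pics/top0.png");s=cv2.imread("pics/side0.png")
a=cv2.resize(t[150:300,250:350],None,fx=4,fy=4,interpolation=2)[:300*2]
b=cv2.resize(t[150:275,400:500],None,fx=4,fy=4,interpolation=2)
c=np.zeros((600,800,3),np.uint8);c[:,:400]=a;c[:500,400:]=b
cv2.imwrite("pics/crop1.png",c)
d=np.zeros((600,800,3),np.uint8)
d[:, :180]=cv2.convertScaleAbs(cv2.resize(t[180:480,0:90],None,fx=2,fy=2),alpha=2,beta=20)
d[:,180:]=cv2.resize(s[130:290,275:440],(620,600),interpolation=2)
cv2.imwrite("pics/crop2.png",d)
E
```

```text
(no output)
```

View pics/crop1.png

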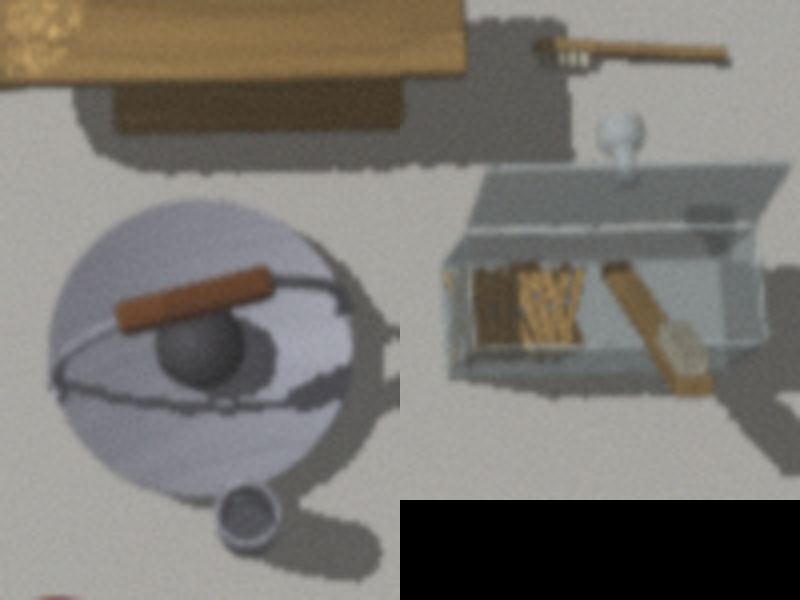

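View pics/crop2.png

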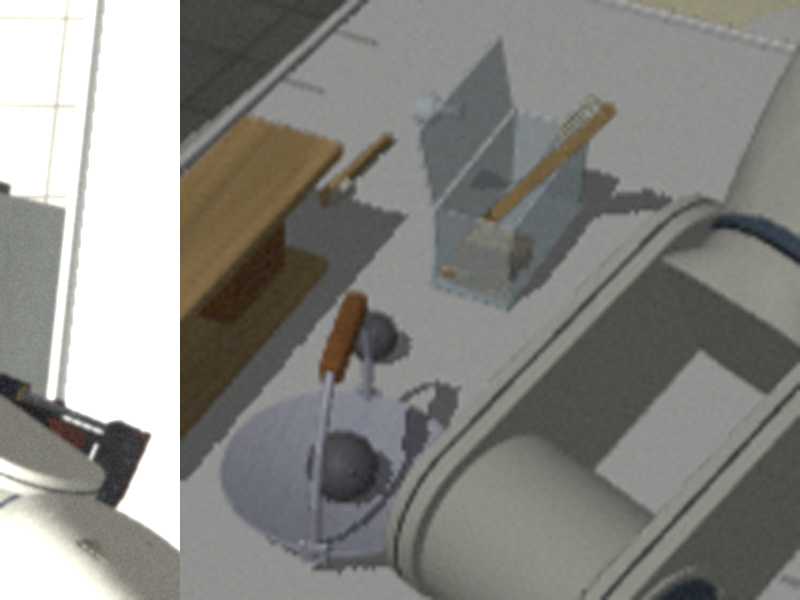

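```bash
cat > h.py <<'E'
import cv2,numpy as np
C={n:dict(np.load(n+".npz")) for n in("side","top")}
def ray(n,p):
    c=C[n];d=c["R"].T@np.linalg.inv(c["K"])@[p[0],p[1],1];return -c["R"].T@c["t"],d/np.linalg.norm(d)
def onz(n,p,z):
    o,d=ray(n,p);return o+d*(z-o[2])/d[2]
def tri(a,b):
    (o,d),(q,e)=ray("top",a),ray("side",b)
    s=np.linalg.lstsq(np.c_[d,-e],q-o,rcond=None)[0];x,y=o+s[0]*d,q+s[1]*e
    return (x+y)/2,np.linalg.norm(x-y)
def plane(n,p,q):
    a=np.cross(ray(n,p)[1],ray(n,q)[1]);return ray(n,p)[0],a/np.linalg.norm(a)
def proj(n,X):
    c=C[n];v=c["K"]@(c["R"]@np.asarray(X)+c["t"]);return v[:2]/v[2]
def blob(img,lo,hi,roi):
    x0,y0,x1,y1=roi;m=cv2.inRange(cv2.cvtColor(img[y0:y1,x0:x1],cv2.COLOR_BGR2HSV),np.array(lo),np.array(hi))
    k,l,s,c=cv2.connectedComponentsWithStats(m);i=1+s[1:,4].argmax()
    return np.argwhere(l==i)[:,::-1]+[x0,y0]
E
python3 - <<'E'
from h import *
t=cv2.imread("pics/top0.png");s=cv2.imread("pics/side0.png")
g=blob(t,(3,90,40),(18,255,255),(270,200,330,245)).astype(np.float32)
r=cv2.minAreaRect(g);print("grip top",len(g),r)
gs=blob(s,(3,90,40),(18,255,255),(305,200,330,240)).astype(np.float32);rs=cv2.minAreaRect(gs);print("grip side",len(gs),rs)
print("grip tri",tri(r[0],rs[0]),"onz",onz("top",r[0],.17))
b=cv2.boxPoints(r);o=b[b[:,0].argsort()];e=[onz("top",(o[0]+o[1])/2,.17),onz("top",(o[2]+o[3])/2,.17)]
print("ends",e,np.linalg.norm(e[0]-e[1]),np.degrees(np.arctan2(*(e[0]-e[1])[[1,0]])))
for nm,p,z in(("dish",(299.9,237),.032),("cuprim",(312,278.8),.089),("ball",(300,236.8),.035)):print(nm,onz("top",p,z))
# brush
for n,im,roi in(("top",t,(448,213,482,252)),("side",s,(354,150,395,190))):
    p=blob(im,(8,70,40),(25,255,255),roi).astype(np.float32);print(n,len(p),cv2.minAreaRect(p),p.min(0),p.max(0))
    x0,y0,x1,y1=roi;m=np.zeros((y1-y0,x1-x0),int)
    for q in p.astype(int):m[q[1]-y0,q[0]-x0]=1
    print("\n".join(''.join('.#'[v] for v in row) for row in m))
E
```

```text
grip top 257 ((298.1470642089844, 224.5882568359375), (6.5484619140625, 38.80569839477539), 75.96376037597656)
grip side 138 ((318.0068664550781, 219.31509399414062), (6.320221900939941, 23.291189193725586), 20.556047439575195)
grip tri (array([0.58564371, 0.08578634, 0.16995686]), np.float64(0.0026243679928492887)) onz [0.58691451 0.0861901  0.17      ]
ends [array([0.57562991, 0.12864586, 0.17      ]), array([0.59824229, 0.04357191, 0.17      ])] 0.08802781478095549 104.88487917533065
dish [0.58528036 0.08527582 0.032     ]
cuprim [0.47334142 0.0538295  0.089     ]
ball [0.58520583 0.08495728 0.035     ]
top 211 ((463.3414001464844, 232.97418212890625), (39.18088150024414, 9.283954620361328), 54.24611282348633) [451. 216.] [477. 248.]
..................................
..................................
..................................
......##..........................
....######........................
...########.......................
...#########......................
....########......................
.....########.....................
.....########.....................
...
[... 2126 characters left out ...]
....#####...................
................#####....................
...............#####.....................
..............#####......................
.............#####.......................
............#####........................
...........#####.........................
..........####...........................
.........####............................
.......#####.............................
......#####..............................
.....#####...............................
....#####................................
...#####.................................
..#####..................................
..####...................................
.........................................
```

```bash
python3 - <<'E'
from h import *
H,e=tri((473,246.5),(389.3,159));print("headend",H,e)
_,n1=plane("top",(455.5,220),(472.7,246));_,n2=plane("side",(358,187),(389.3,159))
u=np.cross(n1,n2);u/=np.linalg.norm(u);u*=np.sign(u[2]);print("dir",u,"tilt",np.degrees(np.arccos(u[2])),"azim",np.degrees(np.arctan2(u[1],u[0])))
F=H-.185*u;print("foot",F,proj("top",F),"rim110",H-.075*u)
# foot height guess: end-face centre ray at plausible foot z
print("footray z=.01",onz("top",(454.5,217),.01))
# pegbox corners in top crop coords (400+..)/4
for nm,c,z in(("nearR",(762,342),.088),("nearL",(447,372),.088),("near rim L",(470,350),.088),("hingeL",(468,232),.088),("hingeR",(752,226),.088)):
    print(nm,onz("top",(400+(c[0]-400)/4,150+c[1]/4),z))
E
```

```text
headend [ 0.53821696 -0.31144408  0.16367432] 0.005725673615419491
dir [-0.57931083 -0.02540717  0.81471065] tilt 35.44123862382248 azim -177.48875484773535
foot [ 0.64538946 -0.30674376  0.01295285] [452.97624178 216.78156658] rim110 [ 0.58166527 -0.30953855  0.10257102]
footray z=.01 [ 0.64554538 -0.3114099   0.01      ]
nearR [ 0.58204869 -0.37639452  0.088     ]
nearL [ 0.56196385 -0.1854591   0.088     ]
near rim L [ 0.57557634 -0.19968833  0.088     ]
hingeL [ 0.64883505 -0.20048902  0.088     ]
hingeR [ 0.65419455 -0.37410034  0.088     ]
```

```bash
python3 - <<'E'
from h import *
F=np.array([.6445,-.309,.0065])
for az in(180,182,184):
    a=np.radians(az);u=np.array([.5736*np.cos(a),.5736*np.sin(a),.8192])
    print(az,[proj(n,F+u*s).round(1).tolist() for s in(0,.09,.185) for n in("top","side")])
t=cv2.imread("pics/top0.png")
# machine edge: rows 290..370, cols 20..60
g=cv2.cvtColor(t,6)
for r in range(270,372,10):print(r,g[r,0:62:1][14:56].tolist())
E
```

```text
180 [[453.2, 217.7], [356.2, 189.3], [461.6, 231.5], [371.1, 175.9], [471.6, 248.1], [387.9, 160.6]]
182 [[453.2, 217.7], [356.2, 189.3], [462.3, 231.5], [371.3, 175.6], [473.2, 248.0], [388.4, 160.1]]
184 [[453.2, 217.7], [356.2, 189.3], [463.1, 231.5], [371.5, 175.3], [474.8, 248.0], [388.8, 159.5]]
270 [139, 141, 139, 141, 142, 140, 140, 141, 133, 106, 107, 131, 139, 139, 137, 136, 134, 137, 137, 139, 142, 167, 172, 158, 134, 95, 76, 79, 85, 106, 153, 165, 167, 165, 168, 169, 168, 166, 166, 166, 166, 170]
280 [70, 77, 81, 90, 98, 105, 114, 114, 97, 104, 126, 135, 136, 136, 133, 139, 134, 140, 138, 145, 164, 173, 160, 132, 89, 75, 81, 83, 107, 155, 165, 167, 168, 169, 163, 166, 167, 167, 169, 167, 170, 169]
290 [57, 58, 58, 58, 57, 58, 61, 60, 60, 61, 59, 59, 57, 59, 63, 59, 64, 64, 103, 158, 169, 159, 129, 93, 73, 82, 85, 106, 154, 165, 166, 169, 171, 166, 168, 167, 167, 168, 168, 167, 167, 166]
300 [51, 57, 57, 54, 57, 58, 56, 60, 61, 58, 56, 64, 60, 55, 59, 57, 68, 101, 157, 168, 160, 127, 88, 73, 84, 83, 109, 150, 167, 167, 165, 171, 168, 164, 169, 167, 166, 168, 168, 165, 168,
[... 691 characters left out ...]
 109, 152, 166, 167, 164, 167, 163, 168, 165, 168, 168, 165, 167, 166, 164, 163, 165, 164, 166, 168]
350 [58, 54, 62, 61, 59, 63, 60, 58, 60, 61, 59, 72, 114, 156, 166, 155, 115, 79, 72, 81, 85, 106, 151, 165, 167, 165, 166, 166, 165, 166, 166, 168, 167, 165, 166, 167, 166, 166, 166, 169, 167, 165]
360 [59, 61, 58, 57, 55, 59, 54, 60, 60, 58, 76, 116, 151, 165, 153, 115, 77, 74, 78, 84, 106, 151, 166, 166, 169, 164, 165, 165, 164, 166, 166, 165, 166, 166, 164, 164, 168, 168, 165, 169, 167, 168]
370 [53, 58, 57, 60, 59, 54, 57, 59, 56, 72, 118, 152, 161, 153, 113, 75, 73, 76, 85, 104, 149, 163, 165, 163, 163, 166, 166, 164, 164, 167, 164, 167, 166, 164, 166, 166, 167, 165, 168, 166, 166, 163]
```

```bash
cat > plan.py <<'E'
import numpy as np,json
from scipy.spatial.transform import Rotation as Ro
from bench import arm
def pose():
    s=arm.observe();return np.array(s["eef_pos"]),Ro.from_quat(s["orientation"])
def R(z,y):
    z=np.array(z,float);z/=np.linalg.norm(z);y=np.array(y,float);y-=z*(y@z);y/=np.linalg.norm(y)
    return Ro.from_matrix(np.c_[np.cross(y,z),y,z])
def down(psi): a=np.radians(psi);return R([0,0,-1],[np.cos(a),np.sin(a),0])
def plan(way,grip,start=None,smooth=False,dp=0,dr=1):
    "way: (pos,Rot,rows); prints rows in calls of 8"
    p,r=start or pose();O=[];T=[]
    for q,Q,n in way:
        p0,r0=p,r;w=(r0.inv()*Q).as_rotvec()
        for k in range(1,n+1):
            f=k/n
            if smooth:f=f*f*f*(10-15*f+6*f*f)
            a=p0+f*(np.array(q)-p0);b=r0*Ro.from_rotvec(w*f)
            o=(r.inv().apply(a-p)*1e3).round(dp)+0.;t=np.degrees((r.inv()*b).as_rotvec()).round(dr)+0.
            p=p+r.apply(o)/1e3;r=r*Ro.from_rotvec(np.radians(t));O.append(o.tolist());T.append(t.tolist())
    for i in range(0,len(O),8):print(json.dumps({"offset":O[i:i+8],"twist":T[i:i+8],"gripper":[grip]*len(O[i:i+8])}))
    print("end",p.round(4),r.as_quat().round(4),"max",np.abs(O).max(),np.abs(T).max())
    return p,r
U=np.array([-.5733,-.020,.8192])
E
python3 - <<'E'
from plan import *
P=np.array([.5575,-.3135,.136]);Rb=R(-U,[0.035,-.999,0])
tcp=P-.019*U
p,r=pose()
s=plan([([.27,.55,.34],down(55),4),([.5,.25,.36],down(0),10),([.46,-.29,.34],down(-88),13)],0.3)
E
```

```text
{"offset": [[-16.0, -4.0, -29.0], [-16.0, -3.0, -30.0], [-16.0, -1.0, -29.0], [-16.0, -1.0, -30.0], [-36.0, -11.0, -2.0], [-37.0, -8.0, -2.0], [-38.0, -5.0, -2.0], [-37.0, 0.0, -2.0]], "twist": [[0.0, 0.0, 3.7], [0.0, 0.0, 3.7], [-0.1, 0.0, 3.6], [0.0, 0.0, 3.7], [0.0, 0.0, 5.5], [0.0, 0.0, 5.5], [0.0, 0.0, 5.5], [0.0, 0.0, 5.5]], "gripper": [0.3, 0.3, 0.3, 0.3, 0.3, 0.3, 0.3, 0.3]}
{"offset": [[-38.0, 3.0, -2.0], [-37.0, 6.0, -2.0], [-37.0, 10.0, -2.0], [-35.0, 14.0, -2.0], [-34.0, 16.0, -2.0], [-32.0, 20.0, -2.0], [-42.0, -3.0, 2.0], [-41.0, 2.0, 1.0]], "twist": [[0.0, 0.0, 5.5], [0.0, 0.0, 5.5], [0.0, 0.0, 5.5], [0.0, 0.0, 5.5], [0.0, 0.0, 5.5], [0.0, 0.0, 5.5], [0.0, 0.0, 6.8], [0.0, 0.0, 6.7]], "gripper": [0.3, 0.3, 0.3, 0.3, 0.3, 0.3, 0.3, 0.3]}
{"offset": [[-41.0, 6.0, 2.0], [-40.0, 12.0, 1.0], [-39.0, 16.0, 2.0], [-36.0, 21.0, 1.0], [-33.0, 24.0, 2.0], [-31.0, 29.0, 1.0], [-26.0, 32.0, 2.0], [-23.0, 35.0, 1.0]], "twist": [[0.0, 0.0, 6.8], [0.0, 0.0, 6.8], [0.0, 0.0, 6.8], [0.0, 0.0, 6.7], [0.0, 0.0, 6.8], [0.0, 0.0, 6.8], [0.0, 0.0, 6.7], [0.0, 0.0, 6.8]], "gripper": [0.3, 0.3, 0.3, 0.3, 0.3, 0.3, 0.3, 0.3]}
{"offset": [[-19.0, 37.0, 2.0], [-14.0, 39.0, 1.0], [-9.0, 41.0, 2.0]], "twist": [[0.0, 0.0, 6.8], [0.0, 0.0, 6.8], [0.0, 0.0, 6.7]], "gripper": [0.3, 0.3, 0.3]}
end [ 0.4603 -0.2903  0.3399] [ 9.998e-01  1.770e-02  2.000e-04 -1.000e-04] max 42.0 6.8
```

>>> apply_moves:
  offset:
    - [-16,-4,-29]
    - [-16,-3,-30]
    - [-16,-1,-29]
    - [-16,-1,-30]
    - [-36,-11,-2]
    - [-37,-8,-2]
    - [-38,-5,-2]
    - [-37,0,-2]
  twist:
    - [0,0,3.7]
    - [0,0,3.7]
    - [0,0,3.6]
    - [0,0,3.7]
    - [0,0,5.5]
    - [0,0,5.5]
    - [0,0,5.5]
    - [0,0,5.5]
  gripper: [0.3,0.3,0.3,0.3,0.3,0.3,0.3,0.3]

```text
time_s: 0.9
eef_pos: [0.3629, 0.4293, 0.3485]
orientation: [0.479, 0.878, -0.0, -0.0]
wrist_force: [0.1, 1.0, -0.7]
grip_width: 0.0571
```

>>> apply_moves:
  offset:
    - [-38,3,-2]
    - [-37,6,-2]
    - [-37,10,-2]
    - [-35,14,-2]
    - [-34,16,-2]
    - [-32,20,-2]
    - [-42,-3,2]
    - [-41,2,1]
  twist:
    - [0,0,5.5]
    - [0,0,5.5]
    - [0,0,5.5]
    - [0,0,5.5]
    - [0,0,5.5]
    - [0,0,5.5]
    - [0,0,6.8]
    - [0,0,6.7]
  gripper: [0.3,0.3,0.3,0.3,0.3,0.3,0.3,0.3]

```text
time_s: 1.7
eef_pos: [0.494, 0.1656, 0.3569]
orientation: [0.787, 0.617, -0.001, -0.0]
wrist_force: [-0.5, 0.1, 0.2]
grip_width: 0.0573
```

>>> apply_moves:
  offset:
    - [-41,6,2]
    - [-40,12,1]
    - [-39,16,2]
    - [-36,21,1]
    - [-33,24,2]
    - [-31,29,1]
    - [-26,32,2]
    - [-23,35,1]
  twist:
    - [0,0,6.8]
    - [0,0,6.8]
    - [0,0,6.8]
    - [0,0,6.7]
    - [0,0,6.8]
    - [0,0,6.8]
    - [0,0,6.7]
    - [0,0,6.8]
  gripper: [0.3,0.3,0.3,0.3,0.3,0.3,0.3,0.3]

```text
time_s: 2.5
eef_pos: [0.4691, -0.1668, 0.3454]
orientation: [0.982, 0.191, -0.0, -0.0]
wrist_force: [0.3, 0.0, -0.2]
grip_width: 0.057
```

>>> apply_moves:
  offset:
    - [-19,37,2]
    - [-14,39,1]
    - [-9,41,2]
    - [0,0,0]
  twist:
    - [0,0,6.8]
    - [0,0,6.8]
    - [0,0,6.7]
    - [0,0,0]
  gripper: [0.3,0.3,0.3,0.3]

```text
time_s: 2.9
eef_pos: [0.4596, -0.2938, 0.3399]
orientation: [1.0, 0.014, -0.0, 0.0]
wrist_force: [1.2, -0.1, 0.2]
grip_width: 0.0572
```

```bash
python3 - <<'E'
from plan import *
import cv2
P=np.array([.5575,-.3135,.136]);Rb=R(-U,[0.035,-.999,0]);tcp=P-.019*U
print(arm.observe()["joint_pos"].round(2))
plan([(tcp+.12*U,Rb,8),(tcp+.03*U,Rb,4)],0.3)
t=arm.capture("top")["image"];s=arm.capture("side")["image"];cv2.imwrite("pics/top1.png",t);cv2.imwrite("pics/side1.png",s)
d=np.zeros((600,800,3),np.uint8)
d[:,:270]=cv2.convertScaleAbs(cv2.resize(t[240:480,0:108],(270,600),interpolation=2),alpha=1.5)
d[:,270:]=cv2.resize(s[190:340,260:393],(530,600),interpolation=2)
cv2.imwrite("pics/crop3.png",d)
E
```

```text
[-0.59  0.19  1.68 -0.    1.27  0.95]
{"offset": [[5.0, 3.0, 15.0], [4.0, 3.0, 16.0], [2.0, 3.0, 15.0], [2.0, 2.0, 16.0], [0.0, 3.0, 16.0], [-1.0, 3.0, 16.0], [-3.0, 3.0, 16.0], [-3.0, 3.0, 15.0]], "twist": [[0.0, 4.4, 0.0], [0.0, 4.4, -0.1], [0.1, 4.3, 0.0], [0.0, 4.4, -0.1], [0.0, 4.4, 0.0], [0.0, 4.4, -0.1], [0.0, 4.4, 0.0], [0.1, 4.4, -0.1]], "gripper": [0.3, 0.3, 0.3, 0.3, 0.3, 0.3, 0.3, 0.3]}
{"offset": [[0.0, 0.0, 23.0], [0.0, 0.0, 22.0], [0.0, 0.0, 23.0], [0.0, 0.0, 22.0]], "twist": [[0.0, 0.0, 0.0], [0.0, 0.0, 0.0], [0.0, 0.0, 0.0], [0.0, 0.0, 0.0]], "gripper": [0.3, 0.3, 0.3, 0.3]}
end [ 0.5513 -0.3138  0.1453] [ 0.9534  0.0171  0.301  -0.0055] max 23.0 4.4
```

View pics/crop3.png

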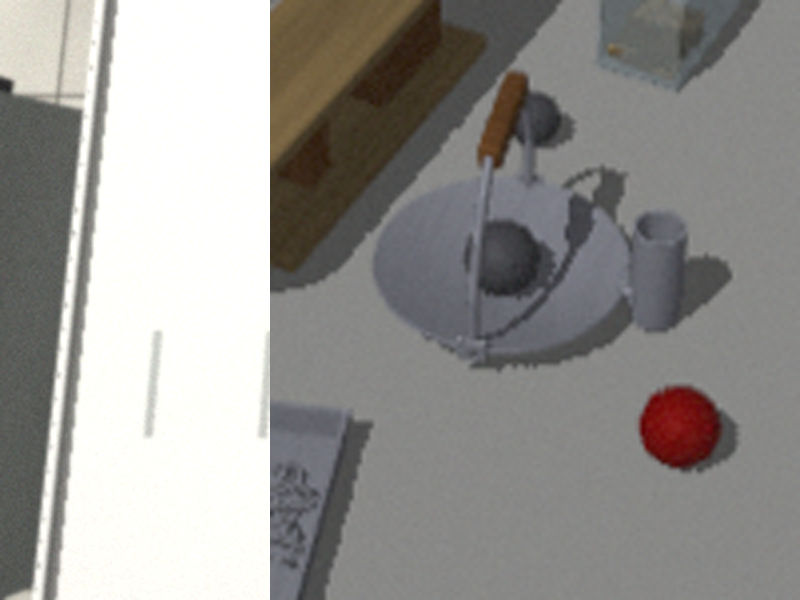

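The carrier is in full view, with its ball in the middle at about (376,244) and the cup rim at about (361,247). The dark panel left of the shelf is the machine's side, so I'll zoom in there.

```bash
python3 - <<'E'
import cv2,numpy as np
t=cv2.imread("pics/top1.png")
f=lambda r0:cv2.convertScaleAbs(cv2.resize(t[r0:r0+60,0:40],(400,600),interpolation=cv2.INTER_NEAREST),alpha=1.4,beta=20)
cv2.imwrite("pics/crop4.png",np.hstack([f(250),f(420)]))
g=cv2.cvtColor(t,6)
print([ (c,int(np.argmin(np.diff(g[262:292,c].astype(int))))+262) for c in range(0,30,2)])
print(g[440:480,0:20:3].tolist())
E
```

```text
[(0, 270), (2, 270), (4, 271), (6, 277), (8, 277), (10, 277), (12, 277), (14, 277), (16, 279), (18, 280), (20, 280), (22, 280), (24, 281), (26, 282), (28, 282)]
[[57, 59, 59, 60, 58, 58, 170], [60, 60, 60, 58, 52, 61, 175], [59, 59, 57, 62, 57, 65, 173], [61, 60, 56, 59, 57, 65, 170], [63, 59, 58, 57, 57, 74, 171], [60, 57, 58, 61, 59, 75, 169], [60, 56, 61, 59, 58, 78, 165], [62, 58, 61, 60, 55, 83, 161], [57, 58, 58, 59, 57, 85, 163], [61, 60, 59, 54, 58, 88, 165], [61, 61, 59, 55, 58, 93, 165], [60, 57, 57, 62, 55, 103, 164], [58, 57, 62, 57, 56, 106, 164], [56, 54, 60, 59, 60, 106, 163], [62, 56, 57, 60, 59, 117, 160], [60, 60, 57, 60, 56, 118, 158], [57, 59, 59, 56, 58, 120, 152], [59, 55, 57, 54, 60, 139, 154], [60, 57, 59, 60, 60, 147, 152], [55, 58, 57, 60, 56, 157, 146], [60, 56, 58, 59, 58, 155, 140], [57, 56, 57, 58, 57, 158, 132], [62, 58, 57, 61, 59, 157, 130], [56, 58, 56, 58, 58, 161, 125], [56, 59, 55, 58, 59, 155, 126], [56, 59, 55, 56, 57, 139, 122], [62, 56, 58, 54, 61, 134, 112], [58, 56, 58, 59, 60, 151, 109], [56, 57, 55, 56, 60, 165, 104], [57, 59, 54, 57, 63, 171, 102], [56, 56, 58, 58, 63, 169, 98], [56, 56, 57, 59, 66, 170, 93], [55, 58, 59, 56, 66, 171, 91], [57, 57, 57, 58, 74, 169, 86], [55, 59, 56, 59, 85, 167, 77], [58, 58, 60, 72, 98, 161, 80], [58, 56, 67, 100, 121, 164, 79], [58, 64, 97, 127, 138, 165, 75], [58, 91, 122, 131, 146, 165, 73], [60, 118, 132, 135, 145, 164, 78]]
```

View pics/crop4.png

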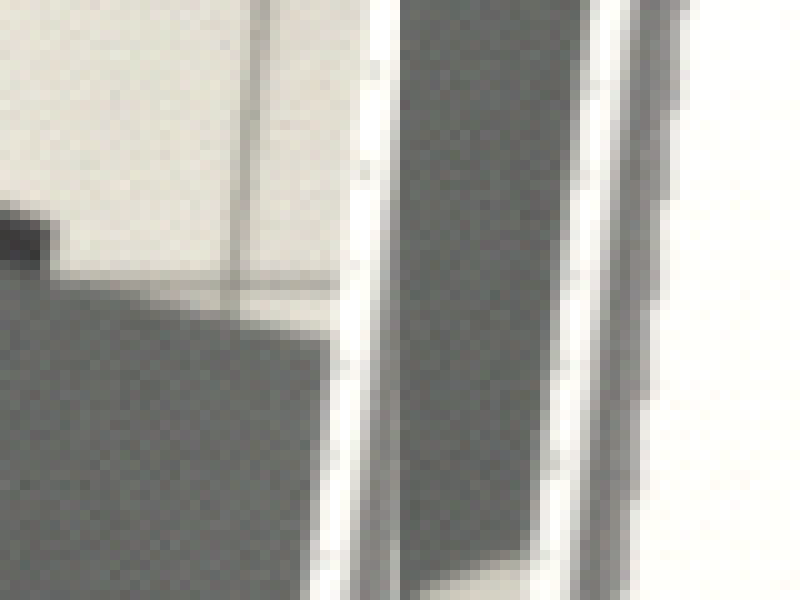

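>>> apply_moves:
  offset:
    - [5,3,15]
    - [4,3,16]
    - [2,3,15]
    - [2,2,16]
    - [0,3,16]
    - [-1,3,16]
    - [-3,3,16]
    - [-3,3,15]
  twist:
    - [0,4.4,0]
    - [0,4.4,-0.1]
    - [0.1,4.3,0]
    - [0,4.4,-0.1]
    - [0,4.4,0]
    - [0,4.4,-0.1]
    - [0,4.4,0]
    - [0.1,4.4,-0.1]
  gripper: [0.3,0.3,0.3,0.3,0.3,0.3,0.3,0.3]

```text
time_s: 3.8
eef_pos: [0.5009, -0.3098, 0.22]
orientation: [0.953, 0.022, 0.302, -0.007]
wrist_force: [0.8, 0.8, -0.1]
grip_width: 0.057
```

>>> apply_moves:
  offset:
    - [0,0,23]
    - [0,0,22]
    - [0,0,23]
    - [0,0,22]
    - [0,0,0]
    - [0,0,0]
  twist:
    - [0,0,0]
    - [0,0,0]
    - [0,0,0]
    - [0,0,0]
    - [0,0,0]
    - [0,0,0]
  gripper: [0.3,0.3,0.3,0.3,0.3,0.3]

```text
time_s: 4.4
eef_pos: [0.5523, -0.3074, 0.1464]
orientation: [0.954, 0.022, 0.3, -0.008]
wrist_force: [-0.8, 0.6, 0.6]
grip_width: 0.0573
```

```bash
python3 - <<'E'
from h import *
from plan import *
o=ray("top",(0,0))[0];print("cam",o)
def az(p,q):
    out=[]
    for x in(p,q):
        d=ray("top",x)[1];out.append(np.degrees(np.arctan2(d[0],d[1])))
    return out
print("front az from +y",az((10,277.3),(30,283)),"rear",az((3,478),(12,474.5)))
print("shelf edge y",onz("top",(45,200),0),onz("top",(20,440),0),onz("top",(12,470),0))
P=np.array([.5575,-.3135,.136]);Rb=R(-U,[0.035,-.999,0]);tcp=P-.019*U
p,r=pose();print(p,tcp+.03*U)
plan([(tcp,Rb,3)],0.3)
E
```

```text
cam [0.31661032 0.05108007 1.40426759]
front az from +y [np.float64(12.157529947129396), np.float64(11.939613005551914)] rear [np.float64(-23.118181698111435), np.float64(-23.171285662278684)]
shelf edge y [0.68357235 0.74865413 0.        ] [0.09134601 0.74832854 0.        ] [ 2.37662976e-02  7.59786573e-01 -2.22044605e-16]
[ 0.55230148 -0.30743346  0.14643296] [ 0.5511937 -0.31372    0.1450112]
{"offset": [[-1.0, 2.0, 10.0], [0.0, 2.0, 10.0], [-1.0, 2.0, 10.0]], "twist": [[-0.1, 0.0, 0.1], [-0.2, 0.0, 0.2], [-0.1, 0.0, 0.1]], "gripper": [0.3, 0.3, 0.3]}
end [ 0.5681 -0.3127  0.1207] [ 0.9536  0.0171  0.3004 -0.0054] max 10.0 0.2
```

Both machine panel edges are vertical edges, at azimuths of +12° and −23° from +y. Taking the panel as parallel to the shelf edge puts it at y≈0.96–0.99 for a 0.58–0.60 m panel. So "square on" is world +y. Now the brush grasp.

>>> apply_moves:
  offset:
    - [-1,2,10]
    - [0,2,10]
    - [-1,1,10]
    - [0,0,0]
    - [0,0,0]
    - [0,0,0]
    - [0,0,0]
    - [0,0,0]
  twist:
    - [0,0,0]
    - [0,0,0]
    - [0,0,0]
    - [0,0,0]
    - [0,0,0]
    - [0,0,0]
    - [0,0,0]
    - [0,0,0]
  gripper: [0.3,0.3,0.3,0.3,-0.2,-1,-1,-1]

```text
time_s: 5.2
eef_pos: [0.5679, -0.3133, 0.121]
orientation: [0.953, 0.02, 0.301, -0.007]
wrist_force: [-0.8, -1.1, 0.7]
grip_width: 0.0289
```

```bash
python3 - <<'E'
from plan import *
import cv2
p,r=pose();print(p,r.as_matrix().round(3).tolist(),arm.observe()["grip_width"],arm.observe()["wrist_force"])
t=arm.capture("top")["image"];s=arm.capture("side")["image"]
cv2.imwrite("pics/crop5.png",np.hstack([cv2.resize(t[180:280,400:500],(400,400),interpolation=2),cv2.resize(s[110:210,320:420],(400,400),interpolation=2)]))
E
```

```text
[ 0.56794814 -0.3132745   0.12097286] [[0.818, 0.043, 0.573], [0.035, -0.999, 0.025], [0.574, -0.001, -0.819]] 0.028864008641314318 [-0.80608256 -1.11749925  0.68447026]
```

View pics/crop5.png

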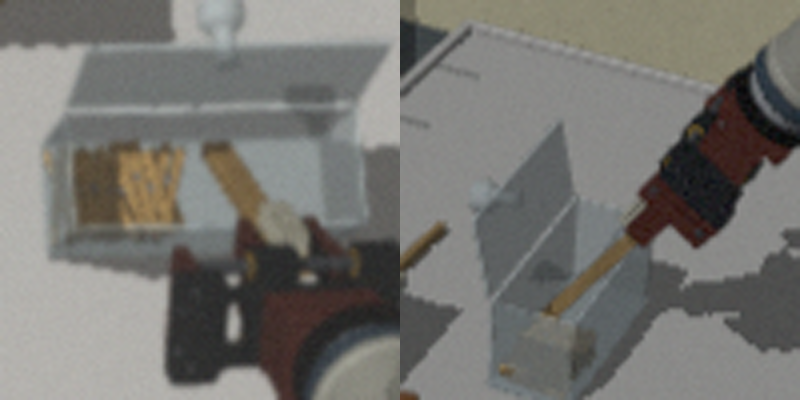

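The head sits between the fingers in both views, and they are still closing at 29 mm. I'll finish closing.

>>> apply_moves:
  offset:
    - [0,0,0]
    - [0,0,0]
    - [0,0,0]
    - [0,0,0]
    - [0,0,0]
  twist:
    - [0,0,0]
    - [0,0,0]
    - [0,0,0]
    - [0,0,0]
    - [0,0,0]
  gripper: [-1,-1,-1,-1,-1]

```text
time_s: 5.8
eef_pos: [0.5681, -0.3133, 0.1208]
orientation: [0.953, 0.02, 0.301, -0.007]
wrist_force: [-0.9, 0.9, 1.9]
grip_width: 0.0219
```

```bash
python3 - <<'E'
from plan import *
p,r=pose();print(p,arm.observe()["grip_width"],arm.observe()["wrist_force"])
Rb=r
# pull out along U, then above cup: foot is 137mm below TCP along tool z, offset -3mm tool x(brush axis)
a=p+.16*U
b=np.array([.47,-.10,.34]);V=down(-88)
s=plan([(a,Rb,8),(b,V,9),([.4734,.0542,.30],V,6)],-1)
E
```

```text
[ 0.56805711 -0.31329451  0.12080509] 0.021893878352287798 [-0.92626676  0.89195038  1.90348124]
{"offset": [[0.0, 0.0, -20.0], [0.0, 0.0, -20.0], [0.0, 0.0, -20.0], [0.0, 0.0, -20.0], [0.0, -1.0, -20.0], [0.0, 0.0, -20.0], [0.0, 0.0, -20.0], [0.0, 0.0, -20.0]], "twist": [[0.0, 0.0, 0.0], [0.0, 0.0, 0.0], [0.0, 0.0, 0.0], [0.0, 0.0, 0.0], [0.0, 0.0, 0.0], [0.0, 0.0, 0.0], [0.0, 0.0, 0.0], [0.0, 0.0, 0.0]], "gripper": [-1, -1, -1, -1, -1, -1, -1, -1]}
{"offset": [[6.0, -24.0, -8.0], [5.0, -24.0, -8.0], [5.0, -24.0, -9.0], [4.0, -24.0, -8.0], [4.0, -24.0, -10.0], [2.0, -24.0, -9.0], [3.0, -24.0, -9.0], [1.0, -25.0, -10.0]], "twist": [[0.0, -3.9, 0.0], [0.0, -3.9, 0.1], [-0.1, -3.9, 0.1], [0.0, -3.9, 0.0], [0.0, -3.9, 0.0], [0.0, -3.8, 0.1], [0.0, -3.9, 0.0], [-0.1, -3.9, 0.1]], "gripper": [-1, -1, -1, -1, -1, -1, -1, -1]}
{"offset": [[1.0, -24.0, -10.0], [1.0, -26.0, 7.0], [2.0, -25.0, 6.0], [1.0, -26.0, 7.0], [2.0, -25.0, 7.0], [1.0, -26.0, 6.0], [2.0, -26.0, 7.0]], "twist": [[0.0, -3.9, 0.0], [0.0, 0.0, 0.0], [0.0, 0.0, 0.0], [0.0, 0.0, 0.0], [0.0, 0.0, 0.0], [0.0, 0.0, 0.0], [0.0, 0.0, 0.0]], "gripper": [-1, -1, -1, -1, -1, -1, -1]}
end [0.4735 0.0547 0.3002] [9.998e-01 1.790e-02 1.000e-04 1.000e-04] max 26.0 3.9
```

>>> apply_moves:
  offset:
    - [0,0,-10]
    - [0,0,-20]
    - [0,0,-20]
    - [0,0,-22]
    - [0,0,-22]
    - [0,0,-22]
    - [0,0,-22]
    - [0,0,-22]
  twist:
    - [0,0,0]
    - [0,0,0]
    - [0,0,0]
    - [0,0,0]
    - [0,0,0]
    - [0,0,0]
    - [0,0,0]
    - [0,0,0]
  gripper: [-1,-1,-1,-1,-1,-1,-1,-1]

```text
time_s: 6.6
eef_pos: [0.475, -0.317, 0.2525]
orientation: [0.954, 0.02, 0.3, -0.007]
wrist_force: [0.6, 1.3, -0.5]
grip_width: 0.022
```

>>> apply_moves:
  offset:
    - [6,-24,-8]
    - [5,-24,-8]
    - [5,-24,-9]
    - [4,-24,-8]
    - [4,-24,-10]
    - [2,-24,-9]
    - [3,-24,-9]
    - [1,-25,-10]
  twist:
    - [0,-3.9,0]
    - [0,-3.9,0.1]
    - [-0.1,-3.9,0.1]
    - [0,-3.9,0]
    - [0,-3.9,0]
    - [0,-3.8,0.1]
    - [0,-3.9,0]
    - [-0.1,-3.9,0.1]
  gripper: [-1,-1,-1,-1,-1,-1,-1,-1]

```text
time_s: 7.4
eef_pos: [0.4696, -0.124, 0.3309]
orientation: [0.999, 0.017, 0.033, 0.0]
wrist_force: [0.4, -0.0, -0.1]
grip_width: 0.0216
```

>>> apply_moves:
  offset:
    - [1,-24,-10]
    - [1,-26,7]
    - [2,-25,6]
    - [1,-26,7]
    - [2,-25,7]
    - [1,-26,6]
    - [2,-26,7]
    - [0,0,0]
  twist:
    - [0,-3.9,0]
    - [0,0,0]
    - [0,0,0]
    - [0,0,0]
    - [0,0,0]
    - [0,0,0]
    - [0,0,0]
    - [0,0,0]
  gripper: [-1,-1,-1,-1,-1,-1,-1,-1]

```text
time_s: 8.2
eef_pos: [0.4723, 0.0552, 0.2994]
orientation: [1.0, 0.019, -0.001, 0.0]
wrist_force: [-1.1, -0.3, 0.2]
grip_width: 0.0218
```

```bash
python3 - <<'E'
from plan import *
from h import *
p,r=pose();print(p,r.as_matrix().round(3).tolist(),arm.observe()["grip_width"],arm.observe()["joint_pos"].round(2))
t=arm.capture("top")["image"];s=arm.capture("side")["image"];cv2.imwrite("pics/top2.png",t);cv2.imwrite("pics/side2.png",s)
f=p+r.apply([-.003,0,.137]);g=p+r.apply([-.003,0,.01]);print("pred foot",f,proj("side",f),proj("side",g),"cup rim",proj("side",[.4735,.0542,.089]),proj("top",f))
cv2.imwrite("pics/crop6.png",np.hstack([cv2.resize(t[180:300,260:360],(500,600),interpolation=2),cv2.resize(s[190:310,300:360],(300,600),interpolation=2)]))
E
```

```text
[0.47230224 0.05515592 0.29940341] [[0.999, 0.038, -0.002], [0.038, -0.999, -0.001], [-0.002, 0.001, -1.0]] 0.02181466288118286 [ 0.09  0.11  1.87 -0.    1.17  1.62]
pred foot [0.46907299 0.05494585 0.16240879] [359.75613894 227.938734  ] [362.23822576 190.6940729 ] cup rim [357.09106587 247.223536  ] [311.45138224 276.80526329]
```

View pics/crop6.png

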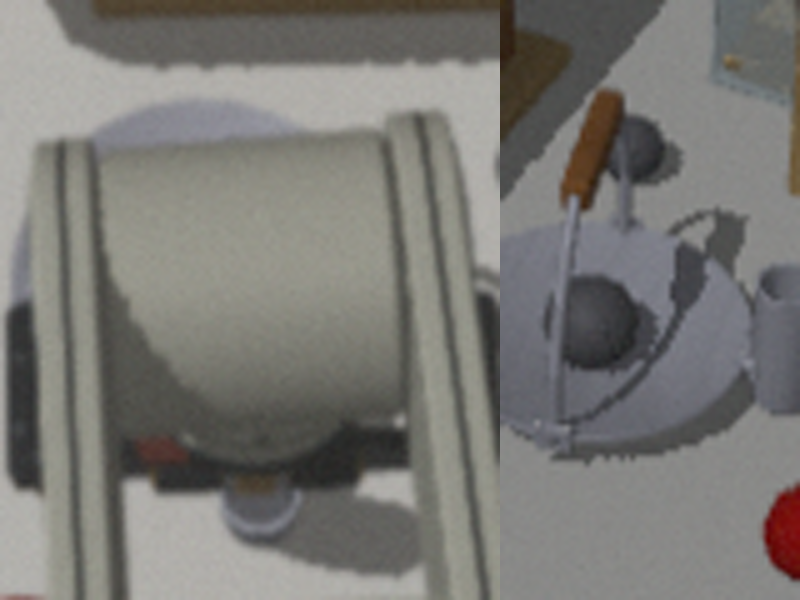

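The top view is hidden by the arm. In the side view the brush is at the crop's right edge, so I'll measure it by mask instead.

```bash
python3 - <<'E'
from h import *
s=cv2.imread("pics/side2.png");hsv=cv2.cvtColor(s,40)
m=cv2.inRange(hsv,np.array((8,70,40)),np.array((25,255,255)))
for r in range(188,242,3):
    c=np.flatnonzero(m[r,340:380])+340
    if len(c):print(r,c.min(),c.max(),end=" | ")
print()
m2=cv2.inRange(hsv,np.array((105,18,30)),np.array((140,90,255)))
for r in range(236,276,2):
    c=np.flatnonzero(m2[r,335:390])+335
    print(r,(c.min(),c.max()) if len(c) else None,end=" | ")
print(); F=np.array([.469,.055,.1624])
for z in(.089,.007):
  for dx,dy in((.02,0),(-.02,0),(0,.02),(0,-.02)):print(z,dx,dy,proj("side",[.4735+dx,.0542+dy,z]).round(1),end=";")
E
```

```text
188 356 365 | 191 360 364 | 194 360 364 | 197 360 364 | 200 359 364 | 203 359 364 | 206 359 363 | 209 359 363 | 212 359 363 | 215 359 362 | 218 358 362 | 221 358 362 | 224 358 362 | 227 358 361 | 
236 None | 238 None | 240 (np.int64(335), np.int64(336)) | 242 (np.int64(337), np.int64(342)) | 244 (np.int64(336), np.int64(361)) | 246 (np.int64(335), np.int64(361)) | 248 (np.int64(335), np.int64(363)) | 250 (np.int64(335), np.int64(363)) | 252 (np.int64(335), np.int64(363)) | 254 (np.int64(335), np.int64(363)) | 256 (np.int64(335), np.int64(362)) | 258 (np.int64(335), np.int64(361)) | 260 (np.int64(335), np.int64(361)) | 262 (np.int64(335), np.int64(361)) | 264 (np.int64(335), np.int64(361)) | 266 (np.int64(335), np.int64(362)) | 268 (np.int64(335), np.int64(361)) | 270 (np.int64(335), np.int64(360)) | 272 (np.int64(335), np.int64(357)) | 274 (np.int64(336), np.int64(336)) | 
0.089 0.02 0 [350.8 245. ];0.089 -0.02 0 [363.4 249.5];0.089 0 0.02 [354.1 251.3];0.089 0 -0.02 [360.1 243.2];0.007 0.02 0 [349.6 266. ];0.007 -0.02 0 [361.8 270.5];0.007 0 0.02 [352.7 272.4];0.007 0 -0.02 [358.6 264.2];
```

```bash
python3 - <<'E'
import cv2
s=cv2.imread("pics/side2.png");cv2.imwrite("pics/crop7.png",cv2.resize(s[180:290,320:400],(436,600),interpolation=2))
E
```

```text
(no output)
```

View pics/crop7.png

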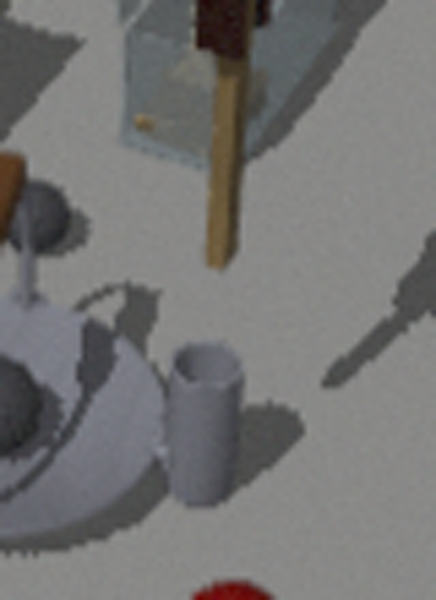

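The brush hangs vertical with its foot at (360.5,228), as predicted to within 1 px. The cup rim centre is at about (358,247), also within 1 px. Centre it and lower.

>>> apply_moves:
  offset:
    - [4,1,0]
    - [0,0,12]
    - [0,0,15]
    - [0,0,15]
    - [0,0,15]
    - [0,0,10]
    - [0,0,0]
    - [0,0,0]
  twist:
    - [0,0,0]
    - [0,0,0]
    - [0,0,0]
    - [0,0,0]
    - [0,0,0]
    - [0,0,0]
    - [0,0,0]
    - [0,0,0]
  gripper: [-1,-1,-1,-1,-1,-1,-1,-1]

```text
time_s: 9.1
eef_pos: [0.4776, 0.0526, 0.2331]
orientation: [1.0, 0.018, -0.0, 0.0]
wrist_force: [-0.1, -0.2, -0.4]
grip_width: 0.0218
```

```bash
python3 - <<'E'
from plan import *
from h import *
p,r=pose();print(p,r.as_matrix().round(3)[2])
s=arm.capture("side")["image"];cv2.imwrite("pics/side3.png",s)
t=arm.capture("top")["image"];f=p+r.apply([-.003,0,.137]);print(f,proj("side",f),proj("top",f))
cv2.imwrite("pics/crop8.png",np.hstack([cv2.resize(s[210:290,330:390],(450,600),interpolation=2),cv2.resize(t[260:300,290:330],(350,350),interpolation=2).repeat(1,0) if 0 else cv2.resize(t[255:325,290:330],(343,600),interpolation=2)]))
E
```

```text
[0.47760987 0.05255809 0.23309121] [-0.  0. -1.]
[0.47458543 0.05243238 0.0960918 ] [357.13869882 244.86996803] [312.59366227 277.9233502 ]
```

View pics/crop8.png

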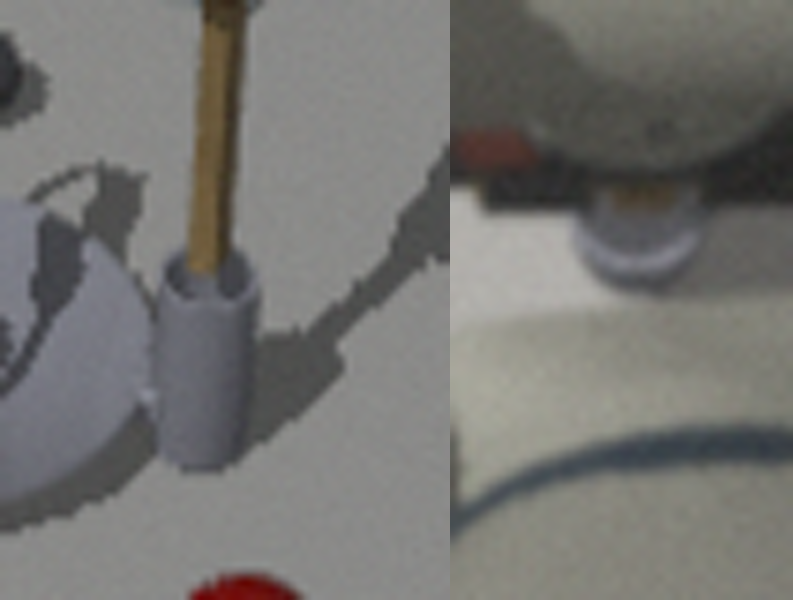

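Brush foot is inside the cup rim in both views. Lower on.

>>> apply_moves:
  offset:
    - [-1,-1,10]
    - [0,0,12]
    - [0,0,12]
    - [0,0,12]
    - [0,0,12]
    - [0,0,12]
    - [0,0,10]
    - [0,0,0]
  twist:
    - [0,0,0]
    - [0,0,0]
    - [0,0,0]
    - [0,0,0]
    - [0,0,0]
    - [0,0,0]
    - [0,0,0]
    - [0,0,0]
  gripper: [-1,-1,-1,-1,-1,-1,-1,-1]

```text
time_s: 10.0
eef_pos: [0.4755, 0.0538, 0.1515]
orientation: [1.0, 0.018, -0.001, 0.0]
wrist_force: [-0.2, 0.2, -0.9]
grip_width: 0.0218
```

>>> apply_moves:
  offset:
    - [0,0,2]
    - [0,0,2]
    - [0,0,2]
    - [0,0,0]
  twist:
    - [0,0,0]
    - [0,0,0]
    - [0,0,0]
    - [0,0,0]
  gripper: [-1,-1,-1,-1]

```text
time_s: 10.4
eef_pos: [0.4765, 0.0539, 0.1472]
orientation: [1.0, 0.018, 0.0, 0.0]
wrist_force: [0.4, -0.1, 0.1]
grip_width: 0.022
```

>>> apply_moves:
  offset:
    - [0,0,1]
    - [0,0,1]
    - [0,0,0]
    - [0,0,0]
    - [0,0,0]
    - [0,0,0]
    - [0,0,0]
    - [0,0,0]
  twist:
    - [0,0,0]
    - [0,0,0]
    - [0,0,0]
    - [0,0,0]
    - [0,0,0]
    - [0,0,0]
    - [0,0,0]
    - [0,0,0]
  gripper: [-1,-1,-1,-0.4,-0.3,-0.1,0,0]

```text
time_s: 11.2
eef_pos: [0.4764, 0.0538, 0.1451]
orientation: [1.0, 0.018, -0.0, 0.0]
wrist_force: [0.4, -0.2, -0.3]
grip_width: 0.0437
```

>>> apply_moves:
  offset:
    - [0,0,-4]
    - [0,0,-10]
    - [0,0,-16]
    - [0,0,-20]
    - [0,0,-25]
    - [0,0,-25]
    - [0,0,-25]
    - [0,0,-25]
  twist:
    - [0,0,0]
    - [0,0,0]
    - [0,0,0]
    - [0,0,0]
    - [0,0,0]
    - [0,0,0]
    - [0,0,0]
    - [0,0,0]
  gripper: [0,0,0,0,0,0,0,0]

```text
time_s: 12.0
eef_pos: [0.4763, 0.0538, 0.2971]
orientation: [1.0, 0.018, 0.0, -0.0]
wrist_force: [0.3, 0.1, -0.7]
grip_width: 0.044
```

```bash
python3 - <<'E'
from plan import *
from h import *
p,r=pose();print(p,arm.observe()["joint_pos"].round(2))
s=arm.capture("side")["image"];cv2.imwrite("pics/side4.png",s);hsv=cv2.cvtColor(s,40)
m=cv2.inRange(hsv,np.array((8,70,40)),np.array((25,255,255)))
for q in range(196,250,3):
    c=np.flatnonzero(m[q,335:385])+335
    if len(c):print(q,c.min(),c.max(),end=" | ")
print([proj("side",[.4735,.0542,z]).round(1).tolist() for z in(.089,.134,.192)])
# to grip: jaws along carrier x (yaw 15.3), tool y angle psi=15.3
psi=15.3;G=np.array([.5857,.0855,.165]);e=G-[0,0,.019]
plan([([.53,.07,.36],down(-40),7),([G[0],G[1],.33],down(psi),9)],0.2)
E
```

```text
[0.47629593 0.05384631 0.2970725 ] [ 0.09  0.12  1.87 -0.    1.16  1.62]
202 345 347 | 217 358 361 | 220 356 361 | 223 356 360 | 226 356 360 | 229 356 360 | 232 356 360 | 235 356 359 | 238 356 359 | 241 355 359 | 244 355 359 | 247 355 359 | [[357.1, 247.2], [357.9, 235.1], [359.0, 219.0]]
{"offset": [[7.0, -2.0, -8.0], [8.0, -1.0, -9.0], [8.0, 0.0, -8.0], [8.0, 0.0, -8.0], [7.0, 2.0, -9.0], [7.0, 3.0, -8.0], [7.0, 3.0, -9.0], [5.0, 4.0, 3.0]], "twist": [[0.0, -0.1, -6.8], [0.0, 0.0, -6.9], [0.1, -0.1, -6.8], [0.0, 0.0, -6.9], [0.0, -0.1, -6.8], [0.0, 0.0, -6.9], [0.1, -0.1, -6.8], [0.0, 0.0, -6.1]], "gripper": [0.2, 0.2, 0.2, 0.2, 0.2, 0.2, 0.2, 0.2]}
{"offset": [[5.0, 4.0, 4.0], [5.0, 5.0, 3.0], [4.0, 5.0, 3.0], [3.0, 5.0, 4.0], [3.0, 6.0, 3.0], [2.0, 6.0, 4.0], [1.0, 6.0, 3.0], [1.0, 7.0, 3.0]], "twist": [[0.0, 0.0, -6.2], [0.0, 0.0, -6.1], [0.0, 0.0, -6.2], [0.0, 0.0, -6.1], [0.0, 0.0, -6.2], [0.0, 0.0, -6.1], [0.0, 0.0, -6.2], [0.0, 0.0, -6.1]], "gripper": [0.2, 0.2, 0.2, 0.2, 0.2, 0.2, 0.2, 0.2]}
end [0.5857 0.0855 0.3303] [ 6.069e-01  7.947e-01  0.000e+00 -4.000e-04] max 9.0 6.9
```

The brush stands upright in the cup: its silhouette matches the predicted axis. Now over to the grip.

>>> apply_moves:
  offset:
    - [7,-2,-8]
    - [8,-1,-9]
    - [8,0,-8]
    - [8,0,-8]
    - [7,2,-9]
    - [7,3,-8]
    - [7,3,-9]
    - [5,4,3]
  twist:
    - [0,-0.1,-6.8]
    - [0,0,-6.9]
    - [0.1,-0.1,-6.8]
    - [0,0,-6.9]
    - [0,-0.1,-6.8]
    - [0,0,-6.9]
    - [0.1,-0.1,-6.8]
    - [0,0,-6.1]
  gripper: [0.2,0.2,0.2,0.2,0.2,0.2,0.2,0.2]

```text
time_s: 12.85
eef_pos: [0.5354, 0.0711, 0.353]
orientation: [0.882, 0.472, -0.002, -0.001]
wrist_force: [0.6, 0.5, 0.2]
grip_width: 0.0526
```

>>> apply_moves:
  offset:
    - [5,4,4]
    - [5,5,3]
    - [4,5,3]
    - [3,5,4]
    - [3,6,3]
    - [2,6,4]
    - [1,6,3]
    - [1,7,3]
  twist:
    - [0,0,-6.2]
    - [0,0,-6.1]
    - [0,0,-6.2]
    - [0,0,-6.1]
    - [0,0,-6.2]
    - [0,0,-6.1]
    - [0,0,-6.2]
    - [0,0,-6.1]
  gripper: [0.2,0.2,0.2,0.2,0.2,0.2,0.2,0.2]

```text
time_s: 13.65
eef_pos: [0.584, 0.0853, 0.3238]
orientation: [0.605, 0.796, -0.002, -0.003]
wrist_force: [0.4, -0.6, -0.3]
grip_width: 0.0526
```

>>> apply_moves:
  offset:
    - [0,0,0]
    - [0,0,0]
  twist:
    - [0,0,0]
    - [0,0,0]
  gripper: [0.2,0.2]

```text
time_s: 13.85
eef_pos: [0.5837, 0.0853, 0.3237]
orientation: [0.608, 0.794, -0.002, -0.003]
wrist_force: [-0.5, 0.7, 0.2]
grip_width: 0.0524
```

```bash
python3 - <<'E'
from plan import *
from h import *
p,r=pose();print(p,r.as_matrix().round(3).tolist())
G=np.array([.5857,.0855,.165]);e=G-[0,0,.019]
s=arm.capture("side")["image"]
gs=blob(s,(3,90,40),(18,255,255),(305,200,330,240)).astype(np.float32);print(cv2.minAreaRect(gs))
plan([(e+[0,0,.06],down(15.3),8),(e,down(15.3),8)],0.2,dp=0)
E
```

```text
[0.58366697 0.08530567 0.32374234] [[-0.261, 0.965, -0.008], [0.965, 0.261, -0.0], [0.002, -0.008, -1.0]]
((318.0068664550781, 219.31509399414062), (6.320221900939941, 23.291189193725586), 20.556047439575195)
{"offset": [[0.0, 0.0, 15.0], [0.0, 1.0, 14.0], [0.0, 0.0, 15.0], [0.0, 0.0, 15.0], [0.0, 1.0, 15.0], [0.0, 0.0, 14.0], [0.0, 0.0, 15.0], [0.0, 1.0, 15.0]], "twist": [[-0.1, 0.0, 0.0], [0.0, 0.0, 0.0], [-0.1, 0.0, -0.1], [0.0, -0.1, 0.0], [-0.1, 0.0, 0.0], [0.0, 0.0, 0.0], [-0.1, 0.0, -0.1], [0.0, 0.0, 0.0]], "gripper": [0.2, 0.2, 0.2, 0.2, 0.2, 0.2, 0.2, 0.2]}
{"offset": [[0.0, 0.0, 7.0], [0.0, 0.0, 8.0], [0.0, 0.0, 7.0], [0.0, 0.0, 8.0], [0.0, 0.0, 7.0], [0.0, 0.0, 8.0], [0.0, 0.0, 7.0], [0.0, 0.0, 8.0]], "twist": [[0.0, 0.0, 0.0], [0.0, 0.0, 0.0], [0.0, 0.0, 0.0], [0.0, 0.0, 0.0], [0.0, 0.0, 0.0], [0.0, 0.0, 0.0], [0.0, 0.0, 0.0], [0.0, 0.0, 0.0]], "gripper": [0.2, 0.2, 0.2, 0.2, 0.2, 0.2, 0.2, 0.2]}
end [0.586  0.086  0.1458] [ 6.066e-01  7.950e-01 -2.000e-04 -2.000e-04] max 15.0 0.1
```

Carrier unmoved (the grip blob is identical to the first picture). The tool has a 0.4° tilt, which the moves take out. Descend.

>>> apply_moves:
  offset:
    - [0,0,15]
    - [0,1,14]
    - [0,0,15]
    - [0,0,15]
    - [0,1,15]
    - [0,0,14]
    - [0,0,15]
    - [0,1,15]
  twist:
    - [-0.1,0,0]
    - [0,0,0]
    - [-0.1,0,-0.1]
    - [0,-0.1,0]
    - [-0.1,0,0]
    - [0,0,0]
    - [-0.1,0,-0.1]
    - [0,0,0]
  gripper: [0.2,0.2,0.2,0.2,0.2,0.2,0.2,0.2]

```text
time_s: 14.7
eef_pos: [0.586, 0.0861, 0.2045]
orientation: [0.606, 0.796, -0.0, -0.0]
wrist_force: [0.1, 0.8, -0.4]
grip_width: 0.0525
```

>>> apply_moves:
  offset:
    - [0,0,7]
    - [0,0,8]
    - [0,0,7]
    - [0,0,8]
    - [0,0,7]
    - [0,0,8]
    - [0,0,7]
    - [0,0,8]
  twist:
    - [0,0,0]
    - [0,0,0]
    - [0,0,0]
    - [0,0,0]
    - [0,0,0]
    - [0,0,0]
    - [0,0,0]
    - [0,0,0]
  gripper: [0.2,0.2,0.2,0.2,0.2,0.2,0.2,0.2]

```text
time_s: 15.5
eef_pos: [0.5864, 0.0861, 0.145]
orientation: [0.606, 0.796, -0.0, -0.0]
wrist_force: [0.1, 1.1, -0.6]
grip_width: 0.0525
```

```bash
python3 - <<'E'
from plan import *
p,r=pose();print(p,r.as_matrix().round(4).tolist(),arm.observe()["wrist_force"])
plan([(np.array([.5857,.0855,.146]),down(15.3),2)],0.2,dp=1)
E
```

```text
[0.58637174 0.08613708 0.14500494] [[-0.2666, 0.9638, -0.0004], [0.9638, 0.2666, 0.0], [0.0001, -0.0003, -1.0]] [ 0.10236482  1.1307445  -0.62449652]
{"offset": [[-0.2, -0.4, -0.5], [-0.2, -0.4, -0.5]], "twist": [[0.0, 0.0, 0.1], [0.0, 0.0, 0.1]], "gripper": [0.2, 0.2]}
end [0.5857 0.0855 0.146 ] [ 6.070e-01  7.947e-01 -1.000e-04 -1.000e-04] max 0.5 0.1
```

>>> apply_moves:
  offset:
    - [0,0,0]
    - [0,0,0]
    - [0,0,0]
    - [0,0,0]
    - [0,0,0]
    - [0,0,0]
    - [0,0,0]
    - [0,0,0]
  twist:
    - [0,0,0]
    - [0,0,0]
    - [0,0,0]
    - [0,0,0]
    - [0,0,0]
    - [0,0,0]
    - [0,0,0]
    - [0,0,0]
  gripper: [0,-0.2,-0.4,-0.45,-0.5,-0.53,-0.56,-0.59]

```text
time_s: 16.3
eef_pos: [0.5863, 0.0861, 0.1456]
orientation: [0.606, 0.796, -0.0, -0.0]
wrist_force: [-0.1, 0.1, 0.3]
grip_width: 0.0181
```

>>> apply_moves:
  offset:
    - [0,0,0]
    - [0,0,0]
    - [0,0,0]
    - [0,0,0]
    - [0,0,0]
    - [0,0,0]
    - [0,0,0]
  twist:
    - [0,0,0]
    - [0,0,0]
    - [0,0,0]
    - [0,0,0]
    - [0,0,0]
    - [0,0,0]
    - [0,0,0]
  gripper: [-0.62,-0.7,-1,-1,-1,-1,-1]

```text
time_s: 17.0
eef_pos: [0.5863, 0.0862, 0.1456]
orientation: [0.606, 0.796, -0.0, -0.0]
wrist_force: [0.5, 0.4, -0.2]
grip_width: 0.0178
```

```bash
python3 - <<'E'
from plan import *
from h import *
p,r=pose();o=arm.observe();print(p,r.as_matrix().round(4).tolist(),o["wrist_force"],o["wrist_torque"],o["grip_width"])
s=arm.capture("side")["image"];cv2.imwrite("pics/side5.png",s)
E
```

```text
[0.58634874 0.08615439 0.14555644] [[-0.2665, 0.9638, -0.0005], [0.9638, 0.2665, 0.0001], [0.0002, -0.0004, -1.0]] [ 0.4690955   0.43785225 -0.19461347] [ 0.01063976 -0.08910192 -0.01593628] 0.01779084421129578
```

>>> apply_moves:
  offset:
    - [0,0,-1]
    - [0,0,-1]
    - [0,0,-2]
    - [0,0,-2]
    - [0,0,-3]
    - [0,0,-4]
    - [0,0,-4]
    - [0,0,-5]
  twist:
    - [0,0,0]
    - [0,0,0]
    - [0,0,0]
    - [0,0,0]
    - [0,0,0]
    - [0,0,0]
    - [0,0,0]
    - [0,0,0]
  gripper: [-1,-1,-1,-1,-1,-1,-1,-1]

```text
time_s: 17.85
eef_pos: [0.5863, 0.0861, 0.1679]
orientation: [0.606, 0.796, -0.0, -0.0]
wrist_force: [-0.4, -0.4, -5.0]
grip_width: 0.0179
```

>>> apply_moves:
  offset:
    - [0,0,-5]
    - [0,0,-6]
    - [0,0,-6]
    - [0,0,-6]
    - [0,0,-6]
    - [0,0,-6]
    - [0,0,-6]
    - [0,0,-6]
  twist:
    - [0,0,0]
    - [0,0,0]
    - [0,0,0]
    - [0,0,0]
    - [0,0,0]
    - [0,0,0]
    - [0,0,0]
    - [0,0,0]
  gripper: [-1,-1,-1,-1,-1,-1,-1,-1]

```text
time_s: 18.65
eef_pos: [0.5863, 0.0861, 0.215]
orientation: [0.606, 0.796, -0.0, -0.0]
wrist_force: [0.4, 0.3, -6.2]
grip_width: 0.0177
```

>>> apply_moves:
  offset:
    - [0,0,-6]
    - [0,0,-6]
    - [0,0,-5]
    - [0,0,-4]
    - [0,0,-4]
    - [0,0,-3]
    - [0,0,-2]
    - [0,0,-1]
  twist:
    - [0,0,0]
    - [0,0,0]
    - [0,0,0]
    - [0,0,0]
    - [0,0,0]
    - [0,0,0]
    - [0,0,0]
    - [0,0,0]
  gripper: [-1,-1,-1,-1,-1,-1,-1,-1]

```text
time_s: 19.45
eef_pos: [0.5863, 0.0861, 0.2456]
orientation: [0.606, 0.796, -0.0, -0.0]
wrist_force: [0.9, 0.2, -6.1]
grip_width: 0.0178
```

>>> apply_moves:
  offset:
    - [0,0,-1]
    - [0,0,0]
    - [0,0,0]
    - [0,0,0]
  twist:
    - [0,0,0]
    - [0,0,0]
    - [0,0,0]
    - [0,0,0]
  gripper: [-1,-1,-1,-1]

```text
time_s: 19.85
eef_pos: [0.5862, 0.0861, 0.2463]
orientation: [0.606, 0.796, -0.0, -0.0]
wrist_force: [-0.0, 0.5, -6.2]
grip_width: 0.0179
```

```bash
python3 - <<'E'
from plan import *
from h import *
p,r=pose();o=arm.observe();print(p,r.as_matrix().round(4).tolist(),o["wrist_force"],o["wrist_torque"],o["grip_width"],o["joint_pos"].round(2))
s=arm.capture("side")["image"];cv2.imwrite("pics/side6.png",s);t=arm.capture("top")["image"]
c=p-[0,0,.146];print("ball",proj("side",c+[0,0,.035]),"cup",proj("side",c+.116*np.array([-.9646,-.2639,0])+[0,0,.089]))
cv2.imwrite("pics/crop9.png",cv2.resize(s[150:290,280:400],(514,600),interpolation=2))
E
```

```text
[0.5862294  0.08609557 0.24634054] [[-0.2665, 0.9638, -0.001], [0.9638, 0.2665, -0.0], [0.0002, -0.0009, -1.0]] [-0.04376457  0.47739975 -6.15292111] [ 0.01598613 -0.11846988  0.03018172] 0.017915509112755752 [ 0.13  0.35  1.68  0.    1.11 -0.14]
ball [317.2153431  228.74187463] cup [358.4646184  219.87375233]
```

View pics/crop9.png

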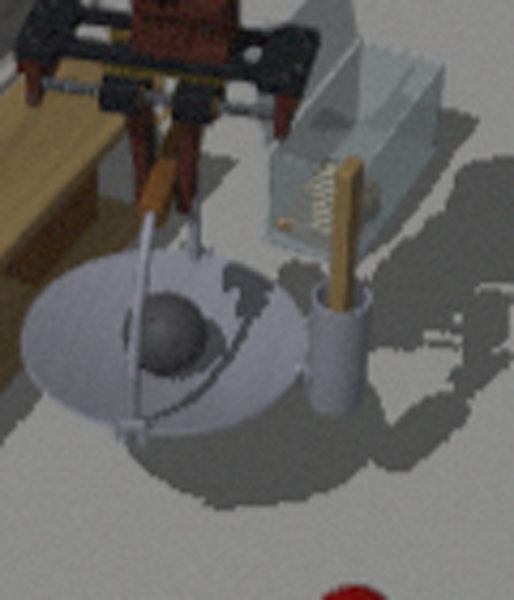

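Lifted level at about 10 cm with the ball at (318.8,227.8), near its predicted place, and the brush upright. Carrier yaw is 15.46°, so it needs +105.4° about tool z, done gently.

>>> apply_moves:
  offset:
    - [0,0,0]
    - [0,0,0]
    - [0,0,0]
    - [0,0,0]
    - [0,0,0]
    - [0,0,0]
    - [0,0,0]
    - [0,0,0]
  twist:
    - [0,0,0.3]
    - [0,0,0.6]
    - [0,0,1]
    - [0,0,1.4]
    - [0,0,1.8]
    - [0,0,2.2]
    - [0,0,2.5]
    - [0,0,2.8]
  gripper: [-1,-1,-1,-1,-1,-1,-1,-1]

```text
time_s: 20.75
eef_pos: [0.5864, 0.0861, 0.2465]
orientation: [0.69, 0.723, -0.0, -0.0]
wrist_force: [0.5, -0.0, -6.1]
grip_width: 0.0179
```

>>> apply_moves:
  offset:
    - [0,0,0]
    - [0,0,0]
    - [0,0,0]
    - [0,0,0]
    - [0,0,0]
    - [0,0,0]
    - [0,0,0]
    - [0,0,0]
  twist:
    - [0,0,3]
    - [0,0,3]
    - [0,0,3]
    - [0,0,3]
    - [0,0,3]
    - [0,0,3]
    - [0,0,3]
    - [0,0,3]
  gripper: [-1,-1,-1,-1,-1,-1,-1,-1]

```text
time_s: 21.55
eef_pos: [0.5863, 0.0861, 0.2465]
orientation: [0.826, 0.564, -0.0, -0.0]
wrist_force: [-0.6, 0.4, -5.2]
grip_width: 0.018
```

>>> apply_moves:
  offset:
    - [0,0,0]
    - [0,0,0]
    - [0,0,0]
    - [0,0,0]
    - [0,0,0]
    - [0,0,0]
    - [0,0,0]
    - [0,0,0]
  twist:
    - [0,0,3]
    - [0,0,3]
    - [0,0,3]
    - [0,0,3]
    - [0,0,3]
    - [0,0,3]
    - [0,0,3]
    - [0,0,3]
  gripper: [-1,-1,-1,-1,-1,-1,-1,-1]

```text
time_s: 22.35
eef_pos: [0.5863, 0.0861, 0.2465]
orientation: [0.925, 0.38, -0.0, -0.0]
wrist_force: [-0.2, 1.3, -5.6]
grip_width: 0.0182
```

>>> apply_moves:
  offset:
    - [0,0,0]
    - [0,0,0]
    - [0,0,0]
    - [0,0,0]
    - [0,0,0]
    - [0,0,0]
    - [0,0,0]
    - [0,0,0]
  twist:
    - [0,0,3]
    - [0,0,3]
    - [0,0,3]
    - [0,0,3]
    - [0,0,3]
    - [0,0,3]
    - [0,0,3]
    - [0,0,3]
  gripper: [-1,-1,-1,-1,-1,-1,-1,-1]

```text
time_s: 23.15
eef_pos: [0.5863, 0.0861, 0.2465]
orientation: [0.984, 0.179, -0.0, 0.0]
wrist_force: [-0.6, 0.0, -6.6]
grip_width: 0.0178
```

>>> apply_moves:
  offset:
    - [0,0,0]
    - [0,0,0]
    - [0,0,0]
    - [0,0,0]
    - [0,0,0]
    - [0,0,0]
    - [0,0,0]
    - [0,0,0]
  twist:
    - [0,0,3]
    - [0,0,3]
    - [0,0,2.8]
    - [0,0,2.5]
    - [0,0,2.2]
    - [0,0,1.8]
    - [0,0,1.5]
    - [0,0,1.2]
  gripper: [-1,-1,-1,-1,-1,-1,-1,-1]

```text
time_s: 23.95
eef_pos: [0.5863, 0.0861, 0.2465]
orientation: [1.0, 0.024, -0.0, 0.0]
wrist_force: [0.6, -0.7, -6.5]
grip_width: 0.0175
```

>>> apply_moves:
  offset:
    - [0,0,0]
    - [0,0,0]
    - [0,0,0]
    - [0,0,0]
    - [0,0,0]
    - [0,0,0]
    - [0,0,0]
    - [0,0,0]
  twist:
    - [0,0,1]
    - [0,0,0.8]
    - [0,0,0.5]
    - [0,0,0.3]
    - [0,0,0.2]
    - [0,0,0]
    - [0,0,0]
    - [0,0,0]
  gripper: [-1,-1,-1,-1,-1,-1,-1,-1]

```text
time_s: 24.75
eef_pos: [0.5863, 0.0861, 0.2465]
orientation: [1.0, 0.001, -0.0, -0.0]
wrist_force: [0.8, -0.1, -6.2]
grip_width: 0.0176
```

```bash
python3 - <<'E'
from plan import *
from h import *
p,r=pose();o=arm.observe();M=r.as_matrix();print(p,M.round(4).tolist(),np.degrees(np.arctan2(M[1,1],M[0,1])),o["wrist_force"],o["wrist_torque"],o["grip_width"],o["joint_pos"].round(2))
s=arm.capture("side")["image"];t=arm.capture("top")["image"];cv2.imwrite("pics/top7.png",t);cv2.imwrite("pics/side7.png",s)
c=p-[0,0,.146];print("ball",proj("side",c+[0,0,.035]),"cup rim",proj("side",c+[0,.116,.089]),proj("top",c+[0,.116,.089]))
cv2.imwrite("pics/crop10.png",np.hstack([cv2.resize(s[140:310,210:410],(470,400),interpolation=2),cv2.resize(t[170:330,235:367],(330,400),interpolation=2)]))
E
```

```text
[0.586335   0.08610934 0.24651966] [[1.0, 0.001, -0.0006], [0.001, -1.0, 0.0], [-0.0006, -0.0, -1.0]] -89.94020930700326 [ 0.80677089 -0.13085253 -6.24780398] [-0.1611114   0.17808705  0.00429233] 0.01759057236043785 [0.13 0.35 1.68 0.   1.11 1.7 ]
ball [317.18084732 228.68429324] cup rim [296.45770036 237.18944359] [245.99334467 222.51554595]
```

View pics/crop10.png

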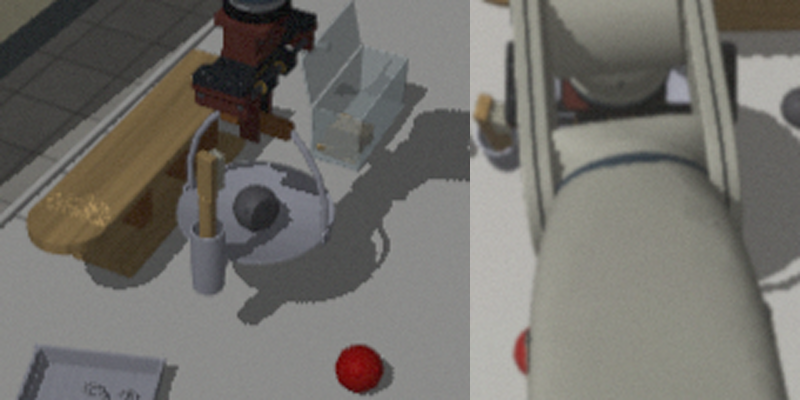

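The cup points at +y, with its rim at about (298,239) against (296.5,237) predicted. The ball is in the middle at (318.9,228) and the brush is upright. Settle, then hand in.

>>> apply_moves:
  offset:
    - [0,0,0]
    - [0,0,0]
    - [0,0,0]
    - [0,0,0]
    - [0,0,0]
  twist:
    - [0,0,0]
    - [0,0,0]
    - [0,0,0]
    - [0,0,0]
    - [0,0,0]
  gripper: [-1,-1,-1,-1,-1]

```text
time_s: 25.35
eef_pos: [0.5863, 0.0861, 0.2465]
orientation: [1.0, 0.0, -0.0, -0.0]
wrist_force: [0.7, -0.2, -6.3]
grip_width: 0.0178
```

```bash
python3 - <<'E'
from h import *
from bench import arm
a=cv2.imread("pics/side7.png");b=arm.capture("side")["image"];z=cv2.imread("pics/side1.png")
d=lambda x,y,r:int((cv2.absdiff(cv2.GaussianBlur(x,(5,5),0),cv2.GaussianBlur(y,(5,5),0)).max(2)[r]>25).sum())
print("moving px",d(a,b,np.s_[140:310,260:360]),"tray/scoop change since t=3s",d(z,b,np.s_[285:400,200:350]),"red ball",d(z,b,np.s_[280:315,350:385]))
print(arm.observe()["eef_pos"],arm.observe()["grip_width"]);arm.close_job()
E
```

```text
moving px 0 tray/scoop change since t=3s 0 red ball 0
[0.58633483 0.08611839 0.24649254] 0.01814578328838379
the job is handed in; nothing more can be done
```

I handed the job in at about 25 s, with the carrier still held in the air. The brush stands bristles up in the cup. I gripped the carrier by its wooden grip, lifted it 10.1 cm, and then turned it gently 105.4°. That is more than a quarter turn because it started about 15° off.

- **Cup direction:** the tool angle puts the dish-to-cup line within 0.1° of world +y. In the side picture the cup rim was within about 2 px of where it should be.
- **Level and ball:** the tool was vertical within 0.1°, and the ball was in the middle of the dish (within about 2 px of its predicted place).
- **Steadiness:** nothing moved between the last two pictures. The load was 6.2 N, against about 5 N from the stated masses; I did not look into the difference.
- **Other things on the shelf:** the tray, scoop and red-ball areas showed no change. I only saw the sleeve board and peg box in the pictures and did not measure them.

**Not confirmed:** I took the machine's panel as parallel to the shelf edge. Only its two vertical edges were visible, and they fit that at a plausible distance but do not prove it. Any error in the panel's angle would carry straight into how square on the cup is.

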